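# Lift the hot lid off the serving pot with the lid lifter

## Task

Open the pot for serving: take the lid lifter from its sloping stand, and with the lifter upright hook its prongs under the loop of the hot lid, lift the lid straight up off the pot and carry it, level, to the middle of the round cork mat. Set it down there without dropping it, unhook the lifter and put it back in its stand, leaning as you found it. Touch the hot lid only with the lifter, and leave everything else on the table undisturbed.

Things in the scene. Friction and masses are not known exactly. Their poses are not given: they have to be found in the camera images.
- lifter_grip (a point): Centre of the red handle of the loose lid lifter (150 g): 24 mm (its x) x 16 mm (its y) x 75 mm (its z, up the handle; ends 37.5 mm above this point). It starts in the stand, leaning 25 degrees from vertical, handle top towards the stand's -x (roughly towards the robot), prongs pointing to the stand's +x and up. A 6 x 14 mm (x, y) flat shank runs on down the handle's axis.
- lifter: The lifter's origin: underside of the foot of its shank, 132.5 mm below the handle's centre on the handle's axis; same axes. From the foot two 6 mm round prongs (centres at y = +14 and -14 mm, 34 mm wide over all) run out along +x to 29 mm and turn up; their tips reach 17 mm above the foot's underside.
- lifter_hook (a point): Where a bar sits in the lifter's hook: on the prongs' upper side, 13 mm along x and 6 mm along z from the lifter's origin, mid-way in the 20 mm gap between shank and upturned tips (x = 3 to 23 mm). Same axes.
- lid: Loose round steel lid, 194 mm across, 250 to 430 g, hot: the gripper must not touch it. Origin at the centre of its underside, z up. An 8 mm deep skirt (172 mm across) nests in the pot's rim with 5 mm to spare all round; on it a 5 mm plate, then a 120 mm disc 3 mm high (top surface 16 mm above the origin). The upright brass loop runs along the lid's y.
- lid_loop (a point): Middle of the level top bar of the lid's loop, on the bar's centre line, 59 mm above the lid's origin. The bar is 6 mm thick, along the lid's y; the opening beneath it is 62 mm wide and 40 mm high above the lid's top. The lid's yaw varies, up to about 45 degrees.
- pot: Steel pot, 190 mm across, with two side loops along its x, standing on a round black warming plate (210 mm); it does not move in use. Origin on the table at its centre. The rim, on which the lid's plate rests, is 94 mm above the table.
- mat: Round cork mat, 230 mm across, 10 mm thick, fixed. Origin at the centre of its underside, on the table.
- stand: Fixed blue sloping stand for the lifter, dark 150 x 90 mm base, origin on the table, z up, none of it above 115 mm. A ramp 88 mm long leans 25 degrees from vertical towards its -x; the shank's back lies on it. A foot plate square to the ramp carries the foot; two cheeks, 62 mm apart inside and rising 23 mm from the ramp, hold it sideways. Its open side looks to +x and up.
- stand_foot (a point): Where the lifter's origin (underside of the foot) rests when it lies in the stand: 28 mm above the table, same x and y as the stand's origin. Axes as the stand's.
- salt: White salt shaker, 38 mm across, 75 mm high, loose bystander; origin at its underside.
- pepper: Amber pepper shaker, 38 mm across, 75 mm high, loose bystander; origin at its underside.
- mug: Blue mug, 80 mm across, 85 mm high, loose bystander; origin at its underside.
- mustard: Yellow mustard jar with red cap, 52 mm across, 100 mm high, loose bystander; origin at its underside.
- mill: Dark wooden pepper mill, 42 mm across, 90 mm high, loose bystander; origin at its underside.
- sugar: Glass sugar jar with white cap, 56 mm across, 70 mm high, loose bystander; origin at its underside.
- cup: White cup, 70 mm across, 65 mm high, loose bystander; origin at its underside.
Mind the look-alikes: they are no part of the job. What is shaped like the lifter but turquoise is not meant.

How it is judged (in metres and radians):
On the way, in this order (a step that is already met when the one before it is completed fails the run):
1. the lifter is held in the fingers and clear of its stand (contact force between the fingers and lifter above 1 N and distance between lifter and stand_foot above 0.06 m), for 0.1 s.
2. the lid hangs level on the lifter, held upright (within 11 degrees), clear above the pot (z of lid in the frame of pot above 0.105 m and horizontal distance between lid and pot below 0.1 m and contact force between lifter and lid above 1 N and contact force between the fingers and lifter above 1 N and angle between lid's own z axis and vertical below 0.25 rad and angle between lifter's own z axis and vertical below 0.2 rad), for 0.1 s.
3. the lid rests on the middle of the cork mat and the lifter is unhooked and away from it (horizontal distance between lid and mat below 0.035 m and z of lid in the frame of mat between 0.006 and 0.015 m and angle between lid's own z axis and vertical below 0.08 rad and distance between lifter and lid_loop above 0.045 m and contact force between lifter and lid below 0.1 N), for 0.1 s.
At the end, for the whole second after the job is handed in: The lid lies level (within 5 degrees) on the cork mat, its centre within 35 mm of the mat's, at rest; the lifter lies at rest in its stand, foot within 25 mm of its place, leaning 17 to 36 degrees towards the stand's -x (horizontal distance between lid and mat below 0.035 m and z of lid in the frame of mat between 0.006 and 0.015 m and angle between lid's own z axis and vertical below 0.08 rad and linear speed of each of lid, lifter below 0.02 m/s and distance between lifter and stand_foot below 0.025 m and angle between lifter's own z axis and vertical between 0.3 and 0.63 rad and x of lifter_grip in the frame of stand below -0.03 m and contact force between lifter and stand above 0.3 N); the robot touches nothing.
It fails at once if the gripper or arm touches the hot lid (contact force between any of the fingers, the arm and lid above 0.5 N).
It fails at once if the lid tips more than 23 degrees (angle between lid's own z axis and vertical above 0.4 rad).
It fails at once if the lid is dropped on to the mat (still faster than 0.5 m/s within 30 mm of it) (horizontal distance between lid and mat below 0.15 m and z of lid in the frame of mat below 0.04 m and linear speed of lid above 0.5 m/s).
It fails at once if a bystander is moved more than 30 mm or knocked over (distance of any of salt, pepper, mug, mustard, mill, sugar, cup from where it was at the start of the episode above 0.03 m or angle between any of salt, pepper, mug, mustard, mill, sugar, cup's own z axis and vertical above 0.5 rad).
It also fails if it takes over 72 s, if anything falls off the work surface, if the arm or the gripper's body presses on something with over 40 N, if the wrist force passes 120 N, or if a joint passes its speed limit or range.

## Robot

A 6-joint arm with a two-finger parallel gripper is mounted at the origin on the work surface. World frame = base frame: x ahead of the robot, y to its left, z up, the work surface at z = 0. Lengths are in m, angles in degrees, forces in N, time in s.
With the tool pointing down it reaches from about 0.35 to 0.875 m from the base axis. Payload 4.2 kg.
Tool frame: the origin (TCP) lies on the centre line of the jaws, within the pads' length; the fingertips stand 11 mm ahead of it and the grasp point (between the pads) lies 8 mm behind it; z points along the fingers, y is the line along which they close (so a half turn about z gives the same grasp; the last joint's range is limited). The gripper opens to 87 mm and grips with 3 to 60 N. Pads are 19 mm wide; open, the fingers measure 117 mm over their backs; the gripper's body (75 mm by 190 mm) begins 51 mm behind the grasp point.
Start: joints at [89.473, 22.042, 0.453, 0, -68.411, -14.817], TCP at [0.165, 0.603, 0.234] pointing down, gripper open.
Joint ranges: [-179.83, 179.83], [-69.29, 118.12], [-61.27, 80.66], [-181.25, 117.63], [-171.15, -9.14], [-177.46, 177.46]. Speed limits (degrees/s): [159.86, 159.86, 180, 180, 180, 180].

## Interface

Orientations are given as a 3x3 rotation matrix whose columns are the frame's x, y, z axes.
In Python, from station import r gives the robot as it stands.
- The arm moves only by the tool servo_tool, never from a script. Its argument "commands" is a list that holds one entry, the list of rows, each a list of 7 numbers: the closure, from 0 (fully open) to 1 (shut), then the shift along the tool's x, y, z in mm, then the turn, a rotation vector about the tool's x, y, z in rad. In form: [[[claw, x, y, z, ax, ay, az], ...]]. A call has exactly 5 rows; each row is the pose to reach, as a shift and turn from the pose commanded when the call began, along the tool's axes at that moment; what a row does not reach only later rows make up. A row lasts 1/10 s, in which the tool goes at most 50 mm and 8.59 degrees, less where a joint would pass 70% of its speed; a pose out of reach is approached as far as the arm can. A call with a gripper value outside its range is refused whole. The fingers move at their own pace and stop on an object; the grip force is fixed at half the most. Time passes only in rows, so rows that repeat a pose let the fingers close, or fill a call up. It gives the time, the measured TCP pose, the force, the opening and the grip force at its end, in the units of the state.
- r.sense(): the state, without advancing time (a new reading comes with each control period).
- r.capture(name): name is "side" or "top"; returns a dict with "pixels" (420x560x3 uint8, red, green, blue), "camera_matrix" (3x3 intrinsics, pixels), "dist" ([k1, k2, p1, p2, k3] as OpenCV has them; the pictures are not rectified), "R" (3x3) and "t" (3): a world point X has camera coordinates R X + t. Camera axes: x right, y down, z forward; pixel columns grow to the right and rows downward; lengths in m; the calibration is good to about 2 mm. A picture is of the moment at which its call begins. There is no depth.
- r.finish_job(): hands the job in; it is judged then, once.
The state is a dict: "time_s": time; "joints": joint angles; "joint_velocities": joint speeds; "effort": joint torques, N m; "tcp_pos": TCP position; "ee_rot": TCP orientation; "wrist_force": force on the tool from outside, world axes, zero at the start; "moment": the same for the moment, N m; "gripper_width": opening from 0.0 (shut) to 1.0 (fully open); "gripper_force": force on a finger pad.
Only numpy, scipy, OpenCV 4.12 (cv2) and the standard library are available. Lean on these libraries where they do the work, as an engineer would, in place of code of your own. Each camera call takes 0.05 s, during which the arm holds its last target. There are 200 camera calls.

## Working session

There is one attempt and no reset: what is moved stays moved. The work goes in short steps, Python scripts to look and compute and a tool call to move; the robot and the scene stay as the last step left them, time stands still between calls to the robot, and variables do not carry over. Pictures are saved under pics/ and viewed, at most 10 in all, crops included, and the job is handed in when it is done.

Besides the shell and the picture viewer there is one more tool, called after "Emit:" as name(argument=value, ...), one argument or row to a line, values as JSON. servo_tool: Moves the arm, as the interface text tells. Its arguments: {"type":"object","properties":{"commands":{"type":"array","items":{"type":"array","items":{"type":"array","items":{"type":"number"}}}}},"required":["commands"]}

```bash
mkdir -p pics; cat > h.py <<'E'
import cv2,numpy as np
from station import r
def cap(n,f=None):
    c=r.capture(n)
    if f: cv2.imwrite('pics/'+f,cv2.cvtColor(c['pixels'],cv2.COLOR_RGB2BGR))
    return c
def ray(c,uv):
    K=np.array(c['camera_matrix']);R=np.array(c['R']);t=np.array(c['t'])
    p=cv2.undistortPoints(np.array([[uv]],float),K,np.array(c['dist']))[0,0]
    d=R.T@np.array([p[0],p[1],1]);return -R.T@t,d/np.linalg.norm(d)
def onz(c,uv,z):
    o,d=ray(c,uv);return o+d*(z-o[2])/d[2]
def tri(c1,a,c2,b):
    o1,d1=ray(c1,a);o2,d2=ray(c2,b)
    s=np.linalg.lstsq(np.c_[d1,-d2],o2-o1,rcond=None)[0]
    p,q=o1+s[0]*d1,o2+s[1]*d2;return (p+q)/2,np.linalg.norm(p-q)
def proj(c,X):
    return cv2.projectPoints(np.array(X,float).reshape(-1,3),cv2.Rodrigues(np.array(c['R']))[0],np.array(c['t']),np.array(c['camera_matrix']),np.array(c['dist']))[0][:,0]
E
python3 - <<'E'
from h import *
np.set_printoptions(precision=3,suppress=True)
for n in('side','top'):
    c=cap(n,n+'0.png');print(n,ray(c,(280,210)),np.array(c['R']))
s=r.sense();print(s['tcp_pos'],np.array(s['ee_rot']),s['time_s'])
E
```

```text
side (array([ 0.015, -0.748,  1.013]), array([ 0.425,  0.593, -0.684])) [[ 0.81  -0.587  0.001]
 [-0.404 -0.559 -0.725]
 [ 0.426  0.586 -0.689]]
top (array([ 0.483, -0.017,  1.152]), array([ 0.112,  0.018, -0.994])) [[-0.018 -1.    -0.002]
 [-0.994  0.018 -0.105]
 [ 0.105 -0.    -0.994]]
[0.165 0.602 0.233] [[ 0.964 -0.265 -0.   ]
 [-0.265 -0.964 -0.002]
 [ 0.     0.002 -1.   ]] 0.1
```

View pics/side0.png

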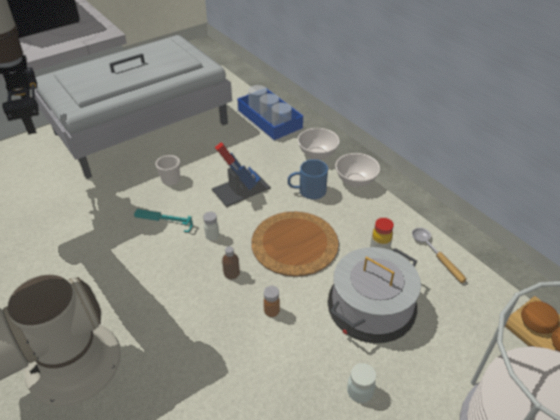

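View pics/top0.png

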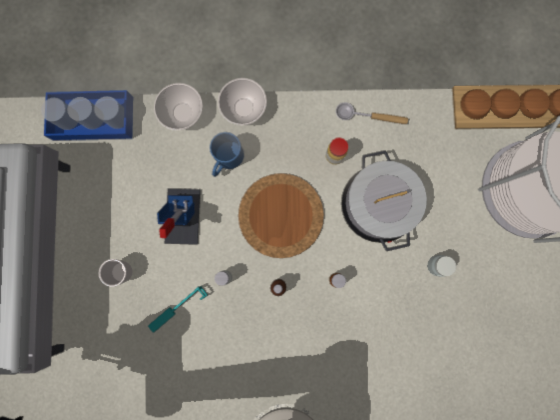

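Side: red lifter handle at (226,155) in the blue stand (240,180), pot loop (380,265), mat (295,242). Top: red handle (170,225), stand (182,215), mat (281,216), pot/lid (386,202), loop (392,196). 
Candidates: the red-handled lifter (side 226,155 / top 170,225), in the blue stand, versus the turquoise one (side 163,217 / top 180,307), lying on the table. The red one fits, because of its colour and because it stands in the stand. I'll confirm it in a crop.

```bash
cat > m.py <<'E'
from h import *
np.set_printoptions(precision=4,suppress=True)
cs,ct=cap('side'),cap('top')
def mask(c,lo,hi,roi):
    h=cv2.cvtColor(c['pixels'],cv2.COLOR_RGB2HSV);m=cv2.inRange(h,np.array(lo),np.array(hi))
    z=np.zeros_like(m);x0,y0,x1,y1=roi;z[y0:y1,x0:x1]=m[y0:y1,x0:x1];return z
def pts(m): return np.argwhere(m)[:,::-1].astype(float)
# handle red
for c,roi,n in((cs,(205,135,250,180),'s'),(ct,(150,195,200,245),'t')):
    m=mask(c,(0,120,60),(8,255,255),roi)|mask(c,(172,120,60),(180,255,255),roi)
    p=pts(m);rr=cv2.minAreaRect(p.astype(np.float32));print(n,'red',len(p),p.mean(0),rr)
# mat
for c,roi,n in((cs,(245,205,345,280),'s'),(ct,(232,165,330,265),'t')):
    m=mask(c,(5,90,60),(22,255,255),roi)
    k=max(cv2.findContours(m,0,1)[0],key=cv2.contourArea)
    q=cv2.convexHull(k)[:,0].astype(float)
    P=np.array([onz(c,u,.010) for u in q])
    print(n,'mat',cv2.minEnclosingCircle(P[:,:2].astype(np.float32)))
# loop brass
for c,roi,n in((cs,(350,250,405,290),'s'),(ct,(365,180,420,212),'t')):
    m=mask(c,(8,90,60),(25,255,255),roi);p=pts(m)
    print(n,'loop',len(p),p.mean(0),cv2.boxPoints(cv2.minAreaRect(p.astype(np.float32))).tolist())
a=cs['pixels'][130:220,190:290];b=ct['pixels'][180:250,145:225];d=cs['pixels'][240:300,340:420];e=ct['pixels'][160:240,345:425]
R=lambda i:cv2.resize(i,(400,300),interpolation=cv2.INTER_CUBIC)
cv2.imwrite('pics/crop1.png',cv2.cvtColor(np.vstack([np.hstack([R(a),R(b)]),np.hstack([R(d),R(e)])]),cv2.COLOR_RGB2BGR))
E
python3 m.py
```

```text
s red 150 [224.0867 152.3733] ((223.91400146484375, 153.09800720214844), (22.199186325073242, 8.348411560058594), 55.304840087890625)
t red 190 [166.5105 227.6316] ((166.479736328125, 227.62838745117188), (10.113544464111328, 21.622060775756836), 35.53767776489258)
s mat ((0.5983901023864746, 0.0026982328854501247), 0.11420632153749466)
t mat ((0.5988690853118896, 0.001863268786109984), 0.11342117935419083)
s loop 99 [379.8485 267.1212] [[360.3063049316406, 266.8690185546875], [366.6159362792969, 255.93226623535156], [397.0599060058594, 273.49609375], [390.7502746582031, 284.432861328125]]
t loop 70 [391.7857 195.8   ] [[374.32073974609375, 199.6226348876953], [405.88677978515625, 190.60377502441406], [406.67926025390625, 193.3773651123047], [375.11322021484375, 202.39622497558594]]
```

View pics/crop1.png

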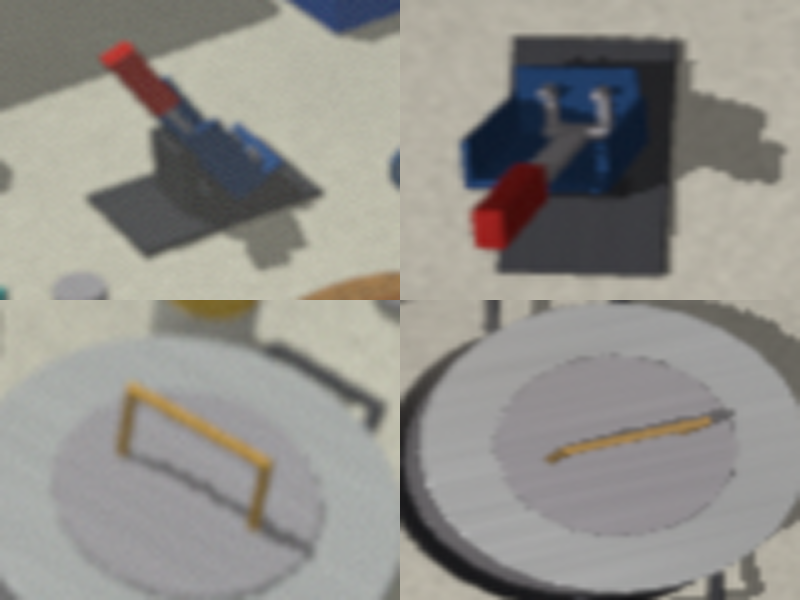

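The crop confirms it: red handle, end face at side (219.5,146.5) / top (163,233), grey shank and prongs in the blue stand. Loop bar ends are at side (366,257.6),(393.6,272.6) and top (377.5,200.5),(407.5,192.5).

```bash
cat > m2.py <<'E'
from h import *
np.set_printoptions(precision=4,suppress=True)
cs,ct=cap('side'),cap('top')
A=lambda u,v:(190+u/4,130+v/3.333); B=lambda u,v:(145+(u-400)/5,180+v/4.286)
print('handle top',tri(cs,A(118,55),ct,B(491,228)))
print('handle bot',tri(cs,A(168,108),ct,B(531,183)))
print('red mean',tri(cs,(223.9,153.1),ct,(166.5,227.6)))
C=[onz(ct,B(*p),.006) for p in((514,38),(682,40),(668,274),(500,272))];C=np.array(C);print('base top',C,C.mean(0))
C2=np.array([onz(cs,A(*p),.006) for p in((88,198),(150,257),(323,193))]);print('base side',C2,(C2[0]+C2[2])/2)
print('prong tips top z.06', onz(ct,B(546,93),.06),onz(ct,B(602,92),.06))
L=tri(cs,(366,257.6),ct,(377.5,200.5));Rr=tri(cs,(393.6,272.6),ct,(407.3,192.6));print('loop',L,Rr)
d=L[0]-Rr[0];print('mid',(L[0]+Rr[0])/2,np.degrees(np.arctan2(d[1],d[0])),np.linalg.norm(d))
for n,c,ro in(('t',ct,(340,155,430,245)),('s',cs,(325,240,425,320))):
    pass
E
python3 m2.py
```

```text
handle top (array([0.5447, 0.2655, 0.1822]), np.float64(0.00021999571905781309))
handle bot (array([0.5757, 0.2647, 0.1155]), np.float64(0.004088922481759943))
red mean (array([0.5583, 0.267 , 0.1536]), np.float64(0.0025231971205625374))
base top [[0.6755 0.3059 0.006 ]
 [0.6725 0.2148 0.006 ]
 [0.5255 0.2218 0.006 ]
 [0.5283 0.3118 0.006 ]] [0.6005 0.2636 0.006 ]
base side [[0.5313 0.3128 0.006 ]
 [0.5281 0.2216 0.006 ]
 [0.6737 0.2181 0.006 ]] [0.6025 0.2654 0.006 ]
prong tips top z.06 [0.6328 0.2738 0.06  ] [0.6329 0.2449 0.06  ]
loop (array([ 0.6159, -0.2303,  0.1467]), np.float64(0.0021697018096976184)) (array([ 0.632 , -0.2998,  0.1518]), np.float64(0.00031698021241633264))
mid [ 0.624  -0.2651  0.1493] 103.02750940864259 0.07151692322862176
```

```bash
cat > go.py <<'E'
import sys,numpy as np
from station import r
from scipy.spatial.transform import Rotation as Ro
np.set_printoptions(precision=4,suppress=True)
def ori(yaw,lean):
    a,b=np.radians([yaw,lean]);lx=np.array([np.cos(a)*np.cos(b),np.sin(a)*np.cos(b),np.sin(b)])
    ly=np.array([-np.sin(a),np.cos(a),0]);return np.c_[lx,-ly,-np.cross(lx,ly)]
def plan(wps,chain=True,start=None):
    s=r.sense();p=np.array(s['tcp_pos']);E=np.array(s['ee_rot'])
    print('t',s['time_s'],'tcp',p,'f',s['wrist_force'],'w',s['gripper_width'],s['gripper_force'])
    for q,y,l in wps:
        T=ori(y,l) if y is not None else E
        print('to',q,'shift',np.round(E.T@(np.array(q)-p)*1e3,1),'rot',Ro.from_matrix(E.T@T).as_rotvec().round(3))
        p,E=np.array(q),T
E
python3 -c "
from go import *
plan([((.2,.42,.30),None,0),((.519,.266,.236),-2,25),((.5573,.2646,.1543),-2,25)])"
```

```text
t 0.3 tcp [0.1653 0.6026 0.2332] f [-0.7451  0.4808  0.277 ] w 0.9975754062048879 0.0
to (0.2, 0.42, 0.3) shift [ 81.8 166.9 -66.7] rot [0. 0. 0.]
to (0.519, 0.266, 0.236) shift [348.4  64.   64.1] rot [ 0.052  0.434 -0.229]
to (0.5573, 0.2646, 0.1543) shift [ 0.2  0.1 90.2] rot [0. 0. 0.]
```

Emit:
servo_tool(
  commands=[
    [[0,16,33,-13,0,0,0],[0,33,67,-27,0,0,0],[0,49,100,-40,0,0,0],[0,66,134,-54,0,0,0],[0,82,167,-67,0,0,0]],
  ],
)

```text
time_s: 0.8
tcp_pos: [0.2004, 0.4183, 0.3011]
ee_rot: [[0.964, -0.264, 0.0], [-0.264, -0.964, 0.0], [0.0, -0.0, -1.0]]
wrist_force: [0.6, 0.4, 0.3]
gripper_width: 1.005
gripper_force: 0.0
```

Emit:
servo_tool(
  commands=[
    [[0,40,7,7,0,0,0],[0,80,14,14,0,0,0],[0,120,21,21,0,0,0],[0,160,28,28,0,0,0],[0,200,36,36,0,0,0]],
  ],
)

```text
time_s: 1.3
tcp_pos: [0.385, 0.3315, 0.2646]
ee_rot: [[0.964, -0.264, 0.001], [-0.264, -0.964, 0.001], [0.0, -0.001, -1.0]]
wrist_force: [-0.7, 0.2, 0.1]
gripper_width: 1.001
gripper_force: 0.0
```

```bash
python3 -c "
from go import *
plan([((.519,.266,.236),-2,25),((.5573,.2646,.1543),-2,25)])"
```

```text
t 1.3 tcp [0.385  0.3315 0.2646] f [-0.7002  0.2474  0.1142] w 1.000685176262113 0.0
to (0.519, 0.266, 0.236) shift [146.6  27.8  28.6] rot [ 0.05   0.434 -0.229]
to (0.5573, 0.2646, 0.1543) shift [ 0.2  0.1 90.2] rot [0. 0. 0.]
```

Emit:
servo_tool(
  commands=[
    [[0,30,6,6,0.01,0.09,-0.046],[0,60,12,12,0.02,0.18,-0.092],[0,90,17,18,0.03,0.27,-0.138],[0,120,23,24,0.04,0.36,-0.184],[0,147,28,29,0.05,0.434,-0.229]],
  ],
)

```text
time_s: 1.8
tcp_pos: [0.5184, 0.2663, 0.2353]
ee_rot: [[0.905, -0.032, 0.424], [-0.029, -0.999, -0.014], [0.425, 0.001, -0.905]]
wrist_force: [-0.0, -1.5, 0.6]
gripper_width: 1.0
gripper_force: 0.0
```

```bash
python3 - <<'E'
from go import *
plan([((.519,.266,.236),-2,25),((.5573,.2646,.1543),-2,25)])
from h import *
a=cap('side')['pixels'][60:210,150:350];b=cap('top')['pixels'][130:280,80:280]
R=lambda i:cv2.resize(i,(400,300),interpolation=cv2.INTER_CUBIC)
cv2.imwrite('pics/pre.png',cv2.cvtColor(np.hstack([R(a),R(b)]),cv2.COLOR_RGB2BGR))
E
```

```text
t 1.8 tcp [0.5184 0.2663 0.2353] f [-0.0103 -1.4595  0.6483] w 1.0001461829789442 0.0
to (0.519, 0.266, 0.236) shift [ 0.9  0.3 -0.3] rot [-0.    -0.002  0.003]
to (0.5573, 0.2646, 0.1543) shift [ 0.2  0.1 90.2] rot [0. 0. 0.]
```

View pics/pre.png

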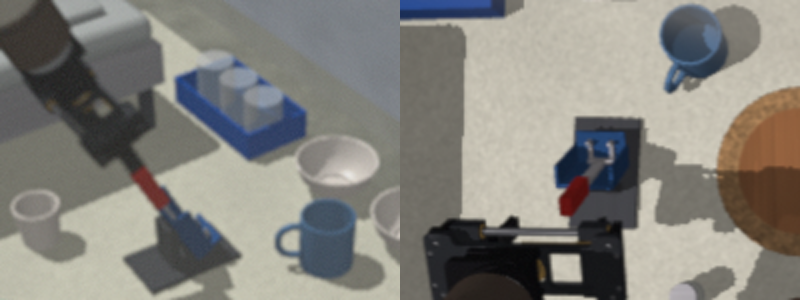

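The open gripper is in line with the red handle (side crop ~(150,190)), so I advance along the tool axis and close.

Emit:
servo_tool(
  commands=[
    [[0,1,0,20,0,0,0],[0,1,0,40,0,0,0],[0,1,0,60,0,0,0],[0,1,0,78,0,0,0],[0,1,0,90,0,0,0]],
  ],
)

```text
time_s: 2.4
tcp_pos: [0.5574, 0.2655, 0.154]
ee_rot: [[0.906, -0.036, 0.422], [-0.032, -0.999, -0.016], [0.422, 0.001, -0.907]]
wrist_force: [-0.4, 0.1, -0.1]
gripper_width: 0.998
gripper_force: 0.0
```

Emit:
servo_tool(
  commands=[
    [[0,0,0,0,0,0,0],[0.9,0,0,0,0,0,0],[1,0,0,0,0,0,0],[1,0,0,0,0,0,0],[1,0,0,0,0,0,0]],
  ],
)

```text
time_s: 2.9
tcp_pos: [0.5568, 0.2654, 0.1553]
ee_rot: [[0.906, -0.035, 0.423], [-0.032, -0.999, -0.014], [0.423, -0.0, -0.906]]
wrist_force: [0.1, -0.3, 0.2]
gripper_width: 0.721
gripper_force: 0.0
```

Emit:
servo_tool(
  commands=[
    [[1,0,0,0,0,0,0],[1,0,0,0,0,0,0],[1,0,0,0,0,0,0],[1,0,0,0,0,0,0],[1,0,0,0,0,0,0]],
  ],
)

```text
time_s: 3.4
tcp_pos: [0.5568, 0.265, 0.1543]
ee_rot: [[0.906, -0.035, 0.422], [-0.032, -0.999, -0.016], [0.422, 0.001, -0.907]]
wrist_force: [-0.7, 0.7, -0.0]
gripper_width: 0.262
gripper_force: 0.0
```

Emit:
servo_tool(
  commands=[
    [[1,0,0,0,0,0,0],[1,0,0,0,0,0,0],[1,0,0,0,0,0,0],[1,0,0,0,0,0,0],[1,0,0,0,0,0,0]],
  ],
)

```text
time_s: 3.9
tcp_pos: [0.5569, 0.2651, 0.1544]
ee_rot: [[0.906, -0.035, 0.422], [-0.032, -0.999, -0.015], [0.422, 0.001, -0.906]]
wrist_force: [2.3, -0.2, -1.0]
gripper_width: 0.182
gripper_force: 30.0
```

Emit:
servo_tool(
  commands=[
    [[1,3,0,-10,0,0,0],[1,8,0,-30,0,0,0],[1,12,0,-60,0,0,0],[1,12,0,-90,0,0,0],[1,12,0,-120,0,0,0]],
  ],
)

```text
time_s: 4.4
tcp_pos: [0.516, 0.266, 0.2684]
ee_rot: [[0.907, -0.036, 0.42], [-0.032, -0.999, -0.017], [0.421, 0.002, -0.907]]
wrist_force: [0.3, 0.8, -1.6]
gripper_width: 0.18
gripper_force: 30.0
```

```bash
python3 -c "
from go import *
plan([((.52,.2,.33),-2,0),((.56,-.03,.34),13,0),((.50,-.29,.34),13,0)])"
```

```text
t 4.4 tcp [0.516  0.266  0.2684] f [ 0.3143  0.7912 -1.5634] w 0.17982696788524447 29.99346282100305
to (0.52, 0.2, 0.33) shift [ 31.6  66.  -53.2] rot [ 0.002 -0.434 -0.   ]
to (0.56, -0.03, 0.34) shift [ 48.  228.5 -10. ] rot [ 0.     0.    -0.262]
to (0.5, -0.29, 0.34) shift [-116.9  239.8    0. ] rot [0. 0. 0.]
```

Emit:
servo_tool(
  commands=[
    [[1,6,13,-11,0,-0.08,0],[1,12,26,-22,0,-0.17,0],[1,18,39,-32,0,-0.26,0],[1,25,53,-43,0,-0.35,0],[1,32,66,-53,0,-0.434,0]],
  ],
)

```text
time_s: 4.9
tcp_pos: [0.5209, 0.2001, 0.3305]
ee_rot: [[0.999, -0.034, -0.002], [-0.034, -0.999, 0.001], [-0.002, -0.001, -1.0]]
wrist_force: [0.6, -0.7, -1.6]
gripper_width: 0.18
gripper_force: 30.0
```

Emit:
servo_tool(
  commands=[
    [[1,10,45,-2,0,0,-0.05],[1,20,90,-4,0,0,-0.1],[1,30,135,-6,0,0,-0.15],[1,40,182,-8,0,0,-0.2],[1,48,228,-10,0,0,-0.262]],
  ],
)

```text
time_s: 5.4
tcp_pos: [0.5609, -0.0309, 0.3395]
ee_rot: [[0.974, 0.227, 0.0], [0.227, -0.974, -0.0], [0.0, 0.0, -1.0]]
wrist_force: [0.8, 0.5, -0.9]
gripper_width: 0.181
gripper_force: 30.0
```

Emit:
servo_tool(
  commands=[
    [[1,-16,48,0,0,0,0],[1,-32,96,0,0,0,0],[1,-48,144,0,0,0,0],[1,-64,195,0,0,0,0],[1,-81,243,0,0,0,0]],
  ],
)

```text
time_s: 5.9
tcp_pos: [0.5368, -0.2797, 0.3395]
ee_rot: [[0.974, 0.225, 0.001], [0.225, -0.974, 0.0], [0.001, -0.0, -1.0]]
wrist_force: [1.4, -0.8, -1.9]
gripper_width: 0.179
gripper_force: 30.0
```

```bash
python3 - <<'E'
from go import *
plan([((.536,-.285,.254),13,0)])
from h import *
cs,ct=cap('side'),cap('top')
s=r.sense();p=np.array(s['tcp_pos']);E=np.array(s['ee_rot'])
f=p+E@[0,0,.1395]
for c in(cs,ct): print(proj(c,[f,f+E@[.026,.014,-.017],f+E@[.026,-.014,-.017],p]))
u=proj(cs,f)[0].astype(int);v=proj(ct,f)[0].astype(int)
cut=lambda c,u:cv2.resize(c['pixels'][max(u[1]-75,0):max(u[1]-75,0)+150,u[0]-50:u[0]+50],(400,600),interpolation=cv2.INTER_CUBIC)
print(u,v)
cv2.imwrite('pics/air.png',cv2.cvtColor(np.hstack([cut(cs,u),cut(ct,v)]),cv2.COLOR_RGB2BGR))
E
```

```text
t 5.9 tcp [ 0.5368 -0.2797  0.3395] f [ 1.4348 -0.8051 -1.893 ] w 0.17878672839694226 30.001954366452992
to (0.536, -0.285, 0.254) shift [-2.   5.  85.5] rot [-0.    -0.001 -0.   ]
[[356.4834 273.8445]
 [370.6891 264.3864]
 [359.2158 257.4253]
 [364.039  224.2147]]
[[407.7205 232.3018]
 [412.8757 218.7946]
 [400.5757 221.7988]
 [427.8697 227.7941]]
[356 273] [407 232]
```

View pics/air.png

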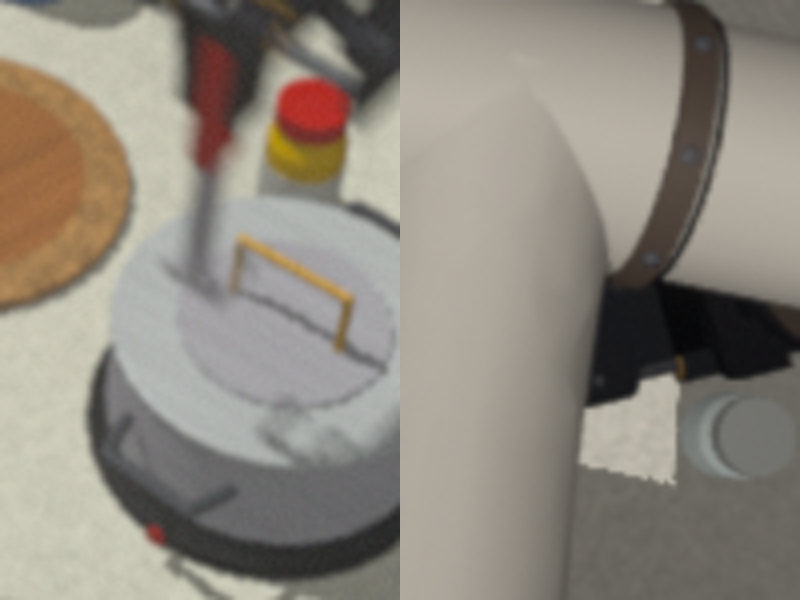

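The blurred side crop shows the lifter upright with its foot at about (357,271), against (356.5,273.8) predicted. That agrees, so I lower it beside the loop.

Emit:
servo_tool(
  commands=[
    [[1,-1,2,20,0,0,0],[1,-2,5,40,0,0,0],[1,-2,5,60,0,0,0],[1,-2,5,78,0,0,0],[1,-2,5,85,0,0,0]],
  ],
)

```text
time_s: 6.5
tcp_pos: [0.5357, -0.2824, 0.2524]
ee_rot: [[0.974, 0.225, -0.003], [0.225, -0.974, 0.002], [-0.003, -0.002, -1.0]]
wrist_force: [-0.9, -0.3, -1.3]
gripper_width: 0.18
gripper_force: 30.0
```

Emit:
servo_tool(
  commands=[
    [[1,6,0,0,0,0,0],[1,15,0,0,0,0,0],[1,25,0,0,0,0,0],[1,30,0,0,0,0,0],[1,30,0,0,0,0,0]],
  ],
)

```text
time_s: 7.0
tcp_pos: [0.5674, -0.2764, 0.2554]
ee_rot: [[0.974, 0.226, 0.003], [0.226, -0.974, -0.001], [0.002, 0.001, -1.0]]
wrist_force: [-0.9, -0.0, -2.0]
gripper_width: 0.179
gripper_force: 30.0
```

```bash
python3 - <<'E'
from go import *
t=np.array([.624,-.265,.2535])-.013*np.array([.974,.225,0])
plan([(t,13,0)])
from h import *
cs,ct=cap('side'),cap('side')
s=r.sense();p=np.array(s['tcp_pos']);E=np.array(s['ee_rot'])
f=p+E@[0,0,.1395]
P=proj(ct,[f,f+E@[.026,.014,-.017],f+E@[.026,-.014,-.017],f+E@[0,0,-.095],(.624,-.265,.145)])
print(((P-[320,190])*6).round())
cv2.imwrite('pics/near.png',cv2.cvtColor(cv2.resize(ct['pixels'][190:290,320:420],(600,600),interpolation=cv2.INTER_CUBIC),cv2.COLOR_RGB2BGR))
E
```

```text
t 7.0 tcp [ 0.5674 -0.2764  0.2554] f [-0.8842 -0.0478 -1.9601] w 0.17934326217649754 29.99985592905432
to [ 0.6113 -0.2679  0.2535] shift [44.7  1.7  2. ] rot [ 0.001 -0.002  0.001]
[[249. 603.]
 [328. 550.]
 [263. 510.]
 [278. 427.]
 [354. 458.]]
```

View pics/near.png

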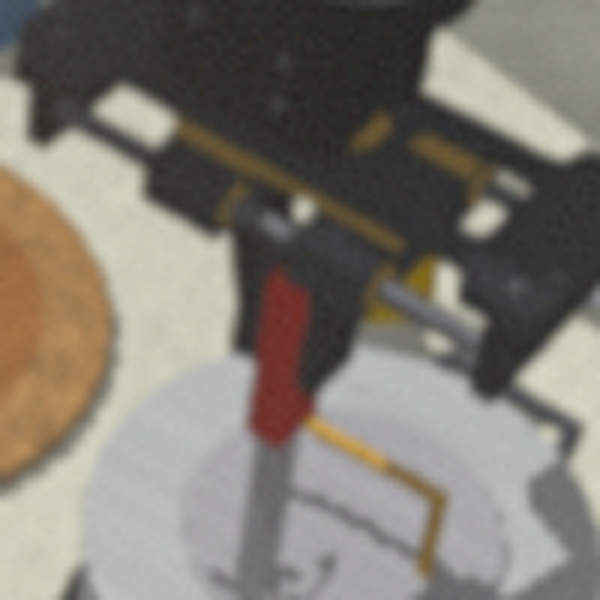

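The near view shows the handle bottom at crop (275,432), one prong tip at (328,558) and the foot at about (252,595). All are within 2 px of prediction and centred on the loop, so I slide the prongs under the bar and raise.

Emit:
servo_tool(
  commands=[
    [[1,8,1,0,0,0,0],[1,18,2,0,0,0,0],[1,28,2,0,0,0,0],[1,38,2,0,0,0,0],[1,45,2,0,0,0,0]],
  ],
)

```text
time_s: 7.6
tcp_pos: [0.6117, -0.2682, 0.255]
ee_rot: [[0.974, 0.225, 0.002], [0.225, -0.974, -0.001], [0.002, 0.001, -1.0]]
wrist_force: [-0.6, 0.2, -1.3]
gripper_width: 0.184
gripper_force: 30.0
```

Emit:
servo_tool(
  commands=[
    [[1,0,0,0,0,0,0],[1,0,0,-4,0,0,0],[1,0,0,-8,0,0,0],[1,0,0,-12,0,0,0],[1,0,0,-15,0,0,0]],
  ],
)

```text
time_s: 8.1
tcp_pos: [0.6104, -0.2687, 0.2714]
ee_rot: [[0.974, 0.225, 0.003], [0.225, -0.974, -0.001], [0.003, 0.002, -1.0]]
wrist_force: [-0.8, -0.6, -0.4]
gripper_width: 0.185
gripper_force: 30.0
```

```bash
python3 - <<'E'
from go import *
plan([])
from h import *
ct=cap('side')
cv2.imwrite('pics/hook.png',cv2.cvtColor(cv2.resize(ct['pixels'][200:300,320:420],(600,600),interpolation=cv2.INTER_CUBIC),cv2.COLOR_RGB2BGR))
E
```

```text
t 8.1 tcp [ 0.6104 -0.2687  0.2714] f [-0.7751 -0.5965 -0.439 ] w 0.18526652202364502 29.999758740887046
```

View pics/hook.png

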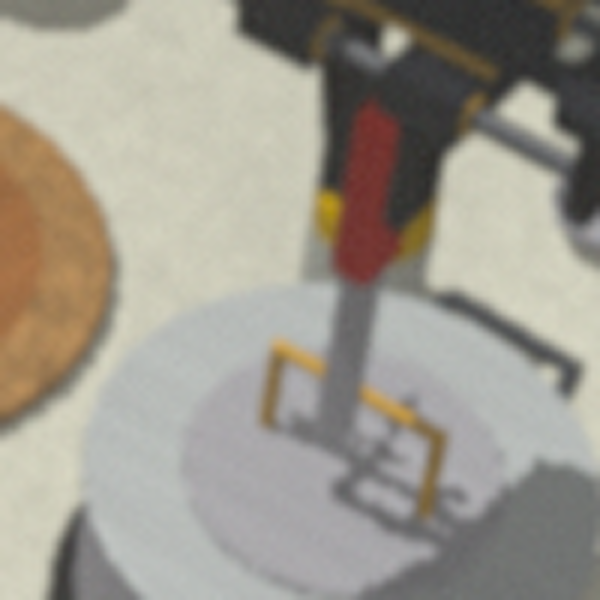

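The shank stands just in front of the bar, centred, at crop (345,400), and the prongs are beneath the bar. I lift slowly.

Emit:
servo_tool(
  commands=[
    [[1,0,0,-3,0,0,0],[1,0,0,-6,0,0,0],[1,0,0,-9,0,0,0],[1,0,0,-12,0,0,0],[1,0,0,-15,0,0,0]],
  ],
)

```text
time_s: 8.65
tcp_pos: [0.6102, -0.2683, 0.2847]
ee_rot: [[0.974, 0.225, 0.0], [0.225, -0.974, -0.0], [0.0, 0.0, -1.0]]
wrist_force: [-0.0, 0.2, -4.6]
gripper_width: 0.177
gripper_force: 30.0
```

Emit:
servo_tool(
  commands=[
    [[1,0,0,-5,0,0,0],[1,0,0,-10,0,0,0],[1,0,0,-15,0,0,0],[1,0,0,-20,0,0,0],[1,0,0,-25,0,0,0]],
  ],
)

```text
time_s: 9.15
tcp_pos: [0.6104, -0.2685, 0.3109]
ee_rot: [[0.974, 0.225, 0.002], [0.225, -0.974, -0.001], [0.002, 0.001, -1.0]]
wrist_force: [0.7, -0.3, -5.1]
gripper_width: 0.182
gripper_force: 30.0
```

Emit:
servo_tool(
  commands=[
    [[1,0,0,-8,0,0,0],[1,0,0,-18,0,0,0],[1,0,0,-28,0,0,0],[1,0,0,-36,0,0,0],[1,0,0,-40,0,0,0]],
  ],
)

```text
time_s: 9.65
tcp_pos: [0.6107, -0.2686, 0.352]
ee_rot: [[0.974, 0.225, 0.004], [0.225, -0.974, -0.001], [0.004, 0.002, -1.0]]
wrist_force: [-0.7, -0.4, -5.6]
gripper_width: 0.184
gripper_force: 30.0
```

```bash
python3 - <<'E'
from go import *
plan([])
from h import *
ct=cap('side');s=r.sense();p=np.array(s['tcp_pos'])
print(proj(ct,p))
cv2.imwrite('pics/lift.png',cv2.cvtColor(cv2.resize(ct['pixels'][170:320,290:440],(600,600),interpolation=cv2.INTER_CUBIC),cv2.COLOR_RGB2BGR))
E
```

```text
t 9.65 tcp [ 0.6107 -0.2686  0.352 ] f [-0.6944 -0.4013 -5.5889] w 0.18378718962599067 29.99982404988259
[[389.2412 198.307 ]]
```

View pics/lift.png

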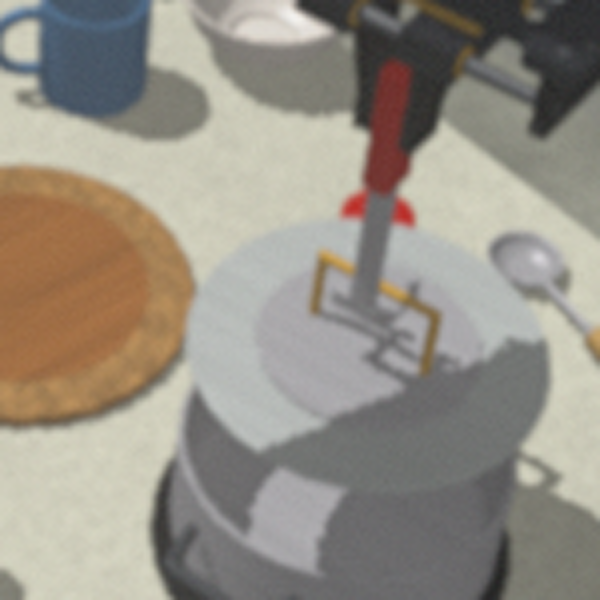

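The lid hangs level on the lifter, above the pot (loop at crop (380,300)). I carry it slowly to the mat.

Emit:
servo_tool(
  commands=[
    [[1,1,-6,0,0,0,0],[1,3,-20,0,0,0,0],[1,5,-38,0,0,0,0],[1,8,-58,0,0,0,0],[1,10,-78,0,0,0,0]],
  ],
)

```text
time_s: 10.2
tcp_pos: [0.6021, -0.1879, 0.35]
ee_rot: [[0.974, 0.226, 0.001], [0.226, -0.974, -0.0], [0.001, 0.0, -1.0]]
wrist_force: [-0.6, -1.1, -5.0]
gripper_width: 0.18
gripper_force: 30.0
```

Emit:
servo_tool(
  commands=[
    [[1,3,-20,0,0,0,0],[1,5,-40,0,0,0,0],[1,8,-60,0,0,0,0],[1,11,-80,0,0,0,0],[1,13,-100,0,0,0,0]],
  ],
)

```text
time_s: 10.7
tcp_pos: [0.5919, -0.0874, 0.3501]
ee_rot: [[0.974, 0.226, 0.002], [0.226, -0.974, -0.0], [0.001, 0.001, -1.0]]
wrist_force: [-0.5, 0.7, -4.0]
gripper_width: 0.184
gripper_force: 30.0
```

Emit:
servo_tool(
  commands=[
    [[1,3,-20,0,0,0,0],[1,5,-40,0,0,0,0],[1,8,-60,0,0,0,0],[1,10,-78,0,0,0,0],[1,12,-88,0,0,0,0]],
  ],
)

```text
time_s: 11.2
tcp_pos: [0.5836, 0.0011, 0.3501]
ee_rot: [[0.974, 0.227, 0.002], [0.227, -0.974, 0.0], [0.002, 0.0, -1.0]]
wrist_force: [-0.1, -0.8, -4.8]
gripper_width: 0.179
gripper_force: 30.0
```

Emit:
servo_tool(
  commands=[
    [[1,0,0,10,0,0,0],[1,0,0,25,0,0,0],[1,0,0,40,0,0,0],[1,0,0,55,0,0,0],[1,0,0,65,0,0,0]],
  ],
)

```text
time_s: 11.7
tcp_pos: [0.5838, -0.0021, 0.283]
ee_rot: [[0.975, 0.224, -0.001], [0.224, -0.975, -0.001], [-0.002, 0.001, -1.0]]
wrist_force: [-0.4, 0.2, -4.4]
gripper_width: 0.181
gripper_force: 30.0
```

Emit:
servo_tool(
  commands=[
    [[1,0,0,10,0,0,0],[1,0,0,20,0,0,0],[1,0,0,30,0,0,0],[1,0,0,40,0,0,0],[1,0,0,50,0,0,0]],
  ],
)

```text
time_s: 12.2
tcp_pos: [0.5849, -0.0015, 0.2344]
ee_rot: [[0.974, 0.225, 0.002], [0.225, -0.974, -0.001], [0.002, 0.001, -1.0]]
wrist_force: [0.2, 1.1, -4.5]
gripper_width: 0.18
gripper_force: 30.0
```

```bash
python3 - <<'E'
from go import *
plan([((.585,-.001,.1995),13,0)])
from h import *
for n in('side','top'):
    c=cap(n);m=cv2.inRange(cv2.cvtColor(c['pixels'],cv2.COLOR_RGB2HSV),(8,90,60),(25,255,255))
    if n=='side': cv2.imwrite('pics/mat.png',cv2.cvtColor(cv2.resize(c['pixels'][130:280,220:370],(600,600),interpolation=cv2.INTER_CUBIC),cv2.COLOR_RGB2BGR)); print(proj(c,[.5986,.0023,.0]))
E
```

```text
t 12.2 tcp [ 0.5849 -0.0015  0.2344] f [ 0.2116  1.1488 -4.4628] w 0.17978401363917076 29.99973169527948
to (0.585, -0.001, 0.1995) shift [ 0.1 -0.5 34.9] rot [ 0.001 -0.002 -0.   ]
[[294.457  244.1173]]
```

View pics/mat.png

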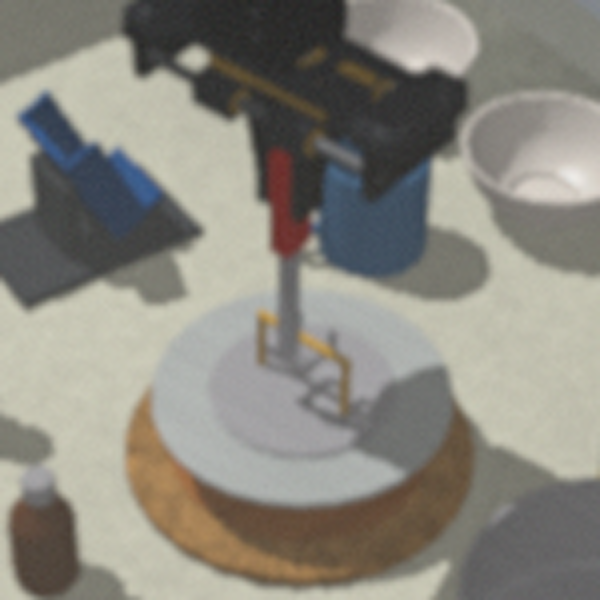

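The lid is level and centred over the mat (crop (300,395)), about 35 mm up. I lower it gently and then unhook.

Emit:
servo_tool(
  commands=[
    [[1,0,0,6,0,0,0],[1,0,0,12,0,0,0],[1,0,0,18,0,0,0],[1,0,0,24,0,0,0],[1,0,0,28,0,0,0]],
  ],
)

```text
time_s: 12.8
tcp_pos: [0.5847, -0.0015, 0.2064]
ee_rot: [[0.974, 0.225, 0.001], [0.225, -0.974, -0.001], [0.001, 0.001, -1.0]]
wrist_force: [-0.4, -0.1, -4.5]
gripper_width: 0.179
gripper_force: 30.0
```

Emit:
servo_tool(
  commands=[
    [[1,0,0,3,0,0,0],[1,0,0,6,0,0,0],[1,0,0,9,0,0,0],[1,0,0,12,0,0,0],[1,0,0,15,0,0,0]],
  ],
)

```text
time_s: 13.3
tcp_pos: [0.5856, -0.0015, 0.1928]
ee_rot: [[0.974, 0.225, 0.004], [0.225, -0.974, -0.001], [0.004, 0.001, -1.0]]
wrist_force: [0.0, 0.1, -1.6]
gripper_width: 0.18
gripper_force: 30.0
```

Emit:
servo_tool(
  commands=[
    [[1,0,0,3,0,0,0],[1,0,0,6,0,0,0],[1,0,0,9,0,0,0],[1,0,0,11,0,0,0],[1,0,0,11,0,0,0]],
  ],
)

```text
time_s: 13.8
tcp_pos: [0.5848, -0.0016, 0.1807]
ee_rot: [[0.974, 0.225, 0.001], [0.225, -0.974, -0.001], [0.001, 0.001, -1.0]]
wrist_force: [-0.5, 0.3, -1.8]
gripper_width: 0.18
gripper_force: 30.0
```

Emit:
servo_tool(
  commands=[
    [[1,-5,0,0,0,0,0],[1,-12,0,0,0,0,0],[1,-20,0,0,0,0,0],[1,-30,0,0,0,0,0],[1,-40,0,0,0,0,0]],
  ],
)

```text
time_s: 14.3
tcp_pos: [0.5449, -0.0108, 0.1812]
ee_rot: [[0.974, 0.225, 0.002], [0.225, -0.974, -0.001], [0.002, 0.001, -1.0]]
wrist_force: [0.3, 0.3, -0.8]
gripper_width: 0.182
gripper_force: 30.0
```

Emit:
servo_tool(
  commands=[
    [[1,-15,0,0,0,0,0],[1,-30,0,-5,0,0,0],[1,-40,0,-40,0,0,0],[1,-40,0,-80,0,0,0],[1,-40,0,-120,0,0,0]],
  ],
)

```text
time_s: 14.8
tcp_pos: [0.5054, -0.0199, 0.3029]
ee_rot: [[0.974, 0.225, 0.002], [0.225, -0.974, -0.001], [0.002, 0.001, -1.0]]
wrist_force: [1.7, 0.8, -2.2]
gripper_width: 0.184
gripper_force: 30.0
```

```bash
python3 - <<'E'
from go import *
g=np.array([.5569,.2651,.1544]);E=ori(-2,25)
plan([((.47,.26,.34),-2,0),(g+E@[.012,0,-.12],-2,25),(g+E@[.010,0,-.03],-2,25),(g,-2,25)])
E
```

```text
t 14.8 tcp [ 0.5054 -0.0199  0.3029] f [ 1.6581  0.8413 -2.1943] w 0.18372027164863353 29.99980798456818
to (0.47, 0.26, 0.34) shift [  28.5 -280.6  -37.4] rot [ 0.001 -0.002  0.262]
to [0.5171 0.2665 0.2682] shift [46.8 -8.1 71.8] rot [ 0.     0.436 -0.   ]
to [0.5533 0.2652 0.1858] shift [-2.  0. 90.] rot [0. 0. 0.]
to [0.5569 0.2651 0.1544] shift [-10.  -0.  30.] rot [0. 0. 0.]
```

Emit:
servo_tool(
  commands=[
    [[1,2,-20,-8,0,0,0.02],[1,6,-60,-20,0,0,0.06],[1,11,-100,-30,0,0,0.1],[1,15,-140,-37,0,0,0.14],[1,19,-180,-37,0,0,0.18]],
  ],
)

```text
time_s: 15.3
tcp_pos: [0.4841, 0.1614, 0.3398]
ee_rot: [[0.999, 0.045, 0.005], [0.045, -0.999, 0.001], [0.005, -0.001, -1.0]]
wrist_force: [1.7, -0.1, -2.1]
gripper_width: 0.18
gripper_force: 30.0
```

```bash
python3 - <<'E'
from go import *
g=np.array([.5569,.2651,.1544]);E=ori(-2,25)
plan([((.47,.26,.34),-2,0),(g+E@[.012,0,-.12],-2,25)])
E
```

```text
t 15.3 tcp [0.4841 0.1614 0.3398] f [ 1.7104 -0.1293 -2.0784] w 0.1804004816410247 29.9967276211828
to (0.47, 0.26, 0.34) shift [ -9.6 -99.2  -0.2] rot [-0.001 -0.005  0.08 ]
to [0.5171 0.2665 0.2682] shift [46.8 -8.1 71.8] rot [ 0.     0.436 -0.   ]
```

Emit:
servo_tool(
  commands=[
    [[1,-2,-25,0,0,0,0.02],[1,-4,-50,0,0,0,0.04],[1,-6,-75,0,0,0,0.06],[1,-9,-93,0,0,0,0.08],[1,-10,-99,0,0,0,0.08]],
  ],
)

```text
time_s: 15.8
tcp_pos: [0.4692, 0.2596, 0.3378]
ee_rot: [[1.0, -0.031, 0.002], [-0.031, -1.0, -0.0], [0.002, 0.0, -1.0]]
wrist_force: [-0.4, 0.0, -1.7]
gripper_width: 0.182
gripper_force: 30.0
```

Emit:
servo_tool(
  commands=[
    [[1,9,-2,12,0,0.09,0],[1,18,-3,26,0,0.18,0],[1,28,-5,42,0,0.27,0],[1,38,-7,58,0,0.36,0],[1,47,-8,72,0,0.436,0]],
  ],
)

```text
time_s: 16.3
tcp_pos: [0.5169, 0.2645, 0.2657]
ee_rot: [[0.904, -0.032, 0.426], [-0.029, -0.999, -0.014], [0.427, 0.0, -0.904]]
wrist_force: [1.6, -0.6, -0.4]
gripper_width: 0.18
gripper_force: 30.0
```

Emit:
servo_tool(
  commands=[
    [[1,0,0,0,0,0,0],[1,0,0,0,0,0,0],[1,0,0,0,0,0,0],[1,0,0,0,0,0,0],[1,0,0,0,0,0,0]],
  ],
)

```text
time_s: 16.8
tcp_pos: [0.5182, 0.2657, 0.2671]
ee_rot: [[0.905, -0.034, 0.425], [-0.031, -0.999, -0.013], [0.425, -0.001, -0.905]]
wrist_force: [0.1, 0.2, -1.0]
gripper_width: 0.183
gripper_force: 30.0
```

```bash
python3 - <<'E'
from go import *
g=np.array([.5569,.2651,.1544]);E=ori(-2,25)
plan([(g+E@[.010,0,-.03],-2,25),(g,-2,25)])
from h import *
cs,ct=cap('side'),cap('top')
a=cs['pixels'][100:220,170:290];b=ct['pixels'][170:290,200:360]
cv2.imwrite('pics/back.png',cv2.cvtColor(np.hstack([cv2.resize(a,(440,440),interpolation=2),cv2.resize(b,(360,440),interpolation=2)]),cv2.COLOR_RGB2BGR))
s=r.sense();p=np.array(s['tcp_pos']);T=np.array(s['ee_rot']);f=p+T@[0,0,.1395]
P=proj(cs,[f,f+T@[.026,.014,-.017],f+T@[.026,-.014,-.017],f+T@[0,0,-.095]]);print((P-[170,100])*440/120)
E
```

```text
t 16.8 tcp [0.5182 0.2657 0.2671] f [ 0.0927  0.2484 -0.9598] w 0.18307948046634057 29.999856697395444
to [0.5533 0.2652 0.1858] shift [-2.8 -0.6 88.5] rot [-0.002 -0.003  0.   ]
to [0.5569 0.2651 0.1544] shift [-10.  -0.  30.] rot [0. 0. 0.]
[[224.8432 202.7433]
 [251.4603 175.8813]
 [232.2145 157.1064]
 [167.0587 124.328 ]]
```

View pics/back.png

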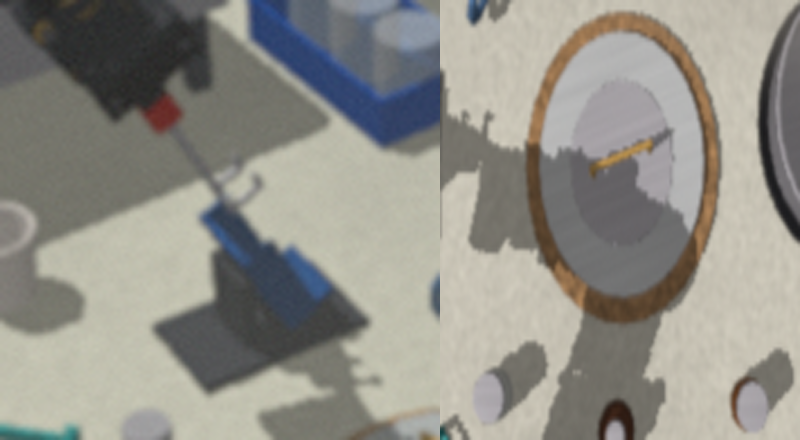

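The lid is centred on the mat (right crop). The lifter is in line with the stand, foot at crop (228,205) against (225,203) predicted. I insert it.

Emit:
servo_tool(
  commands=[
    [[1,-1,0,16,0,0,0],[1,-2,0,34,0,0,0],[1,-2,0,54,0,0,0],[1,-3,0,74,0,0,0],[1,-3,0,88,0,0,0]],
  ],
)

```text
time_s: 17.4
tcp_pos: [0.5523, 0.2637, 0.1835]
ee_rot: [[0.906, -0.033, 0.423], [-0.03, -0.999, -0.016], [0.423, 0.002, -0.906]]
wrist_force: [-0.7, -0.4, -1.0]
gripper_width: 0.183
gripper_force: 30.0
```

Emit:
servo_tool(
  commands=[
    [[1,-2,0,8,0,0,0],[1,-4,0,14,0,0,0],[1,-6,0,20,0,0,0],[1,-8,0,25,0,0,0],[1,-9,0,28,0,0,0]],
  ],
)

```text
time_s: 17.9
tcp_pos: [0.5564, 0.2641, 0.1562]
ee_rot: [[0.905, -0.033, 0.425], [-0.03, -0.999, -0.014], [0.425, 0.0, -0.905]]
wrist_force: [1.5, -0.1, -0.3]
gripper_width: 0.186
gripper_force: 30.0
```

```bash
python3 - <<'E'
from go import *
g=np.array([.5569,.2651,.1544])
plan([(g,-2,25)])
E
```

```text
t 17.9 tcp [0.5564 0.2641 0.1562] f [ 1.4663 -0.1468 -0.3384] w 0.1860503130040828 30.00001677777618
to [0.5569 0.2651 0.1544] shift [-0.3 -1.   1.8] rot [-0.001 -0.003  0.002]
```

Near the original place and already touching lightly. I go 1 mm further, then open, wait and withdraw along the axis.

Emit:
servo_tool(
  commands=[
    [[1,0,-1,1,0,0,0],[1,0,-1,1,0,0,0],[0.8,0,-1,1,0,0,0],[0.7,0,-1,1,0,0,0],[0.5,0,-1,1,0,0,0]],
  ],
)

```text
time_s: 18.4
tcp_pos: [0.5561, 0.2649, 0.1549]
ee_rot: [[0.905, -0.033, 0.424], [-0.03, -0.999, -0.014], [0.424, 0.0, -0.906]]
wrist_force: [-0.8, -0.5, 0.3]
gripper_width: 0.303
gripper_force: 0.0
```

Emit:
servo_tool(
  commands=[
    [[0,0,0,0,0,0,0],[0,0,0,0,0,0,0],[0,0,0,0,0,0,0],[0,0,0,0,0,0,0],[0,0,0,0,0,0,0]],
  ],
)

```text
time_s: 18.9
tcp_pos: [0.5563, 0.2647, 0.1547]
ee_rot: [[0.905, -0.033, 0.424], [-0.03, -0.999, -0.015], [0.424, 0.001, -0.906]]
wrist_force: [0.6, 0.2, -0.2]
gripper_width: 0.754
gripper_force: 0.0
```

Emit:
servo_tool(
  commands=[
    [[0,0,0,0,0,0,0],[0,0,0,0,0,0,0],[0,0,0,0,0,0,0],[0,0,0,-5,0,0,0],[0,0,0,-15,0,0,0]],
  ],
)

```text
time_s: 19.4
tcp_pos: [0.5496, 0.2643, 0.1679]
ee_rot: [[0.906, -0.034, 0.423], [-0.03, -0.999, -0.016], [0.423, 0.002, -0.906]]
wrist_force: [0.2, -0.4, -0.5]
gripper_width: 0.997
gripper_force: 0.0
```

Emit:
servo_tool(
  commands=[
    [[0,0,0,-20,0,0,0],[0,0,0,-40,0,0,0],[0,0,0,-70,0,0,0],[0,0,0,-100,0,0,0],[0,0,0,-130,0,0,0]],
  ],
)

```text
time_s: 19.9
tcp_pos: [0.4939, 0.2669, 0.2873]
ee_rot: [[0.905, -0.033, 0.423], [-0.03, -0.999, -0.014], [0.423, 0.0, -0.906]]
wrist_force: [-0.2, 0.7, 0.4]
gripper_width: 1.004
gripper_force: 0.0
```

```bash
sed -i 's/^a=cs.*//;s/^R=.*//;s/^cv2.imwrite.*//' m.py; python3 m.py | grep red; python3 -c "
from go import *
plan([])"
```

```text
s red 151 [224.8146 152.9404] ((225.50003051757812, 152.99998474121094), (22.34383773803711, 7.917962074279785), 49.398704528808594)
t red 190 [168.0105 227.7421] ((167.98001098632812, 227.8600311279297), (9.800000190734863, 21.80000114440918), 36.869895935058594)
t 20.0 tcp [0.4949 0.2689 0.2913] f [0.7797 0.7264 1.0087] w 0.9969980229575743 0.0m.py:22: RuntimeWarning: Mean of empty slice.
  print(n,'loop',len(p),p.mean(0),cv2.boxPoints(cv2.minAreaRect(p.astype(np.float32))).tolist())
  ret = um.true_divide(
```

```bash
python3 -c "
from station import r
print(r.finish_job())"
```

```text
the job is handed in; nothing more can be done
None
```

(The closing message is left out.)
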